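# Hang the customer price display on its keyhole stand and bolt it

### The arm

A 7-joint arm with a two-finger parallel gripper is mounted at the origin on the work surface. World frame = base frame: x ahead of the robot, y to its left, z up, the work surface at z = 0. Lengths are in mm, angles in rad, forces in N, time in s.
With the tool pointing down it reaches from about 350 to 900 mm from the base axis. Payload 19.9 kg.
Tool frame: the origin (TCP) lies on the centre line of the jaws, within the pads' length; the fingertips stand 22 mm ahead of it and the grasp point (between the pads) lies 3 mm ahead of it; z points along the fingers, y is the direction in which the jaws open and shut (so a half turn about z gives the same grasp; the last joint's range is limited). The gripper opens to 85 mm and grips with 20 to 120 N. Pads are 22 mm wide; open, the fingers measure 114 mm over their backs; the gripper's body (76 mm by 85 mm) begins 54 mm behind the grasp point. The pads swing forward as they close: fully open they stand 13 mm farther back than shut.
Start: joints at [-1.369, 0.417, -0.01, 1.614, 0.005, 1.111, -0.053], TCP at [150.86, 606.502, 253.26] pointing down, gripper open.
Joint ranges: [-2.81, 2.81], [-0.39, 2.02], [-1.27, 1.25], [0.06, 2.57], [-1.19, 4.33], [0.19, 2], [-2.82, 2.82]. Speed limits (rad/s): [1.89, 1.89, 2.39, 2.39, 3.01, 3.01, 3.01].

### API

Orientations are given as a unit quaternion [w, x, y, z].
In Python, from workcell import robot gives the robot as it stands. The module is installed in compiled form; this text tells all that it offers.
- The arm moves only by the tool send_rows, never from a script. Its argument "increments" is a list of rows, each an object of numbers: "x", "y", "z": the shift along the tool's x, y, z in m; "rx", "ry", "rz": the turn, a rotation vector about the tool's x, y, z in rad. In form: [{"x": .., "y": .., "z": .., "rx": .., "ry": .., "rz": ..}, ...]. A call has 1 to 12 rows; each row is the pose to reach, as a shift and turn from the pose commanded when the call began, along the tool's axes at that moment; what a row does not reach only later rows make up. A row lasts 1/12 s, in which the tool goes at most 41.7 mm and 7.16 degrees, less where a joint would pass 70% of its speed; a pose out of reach is approached as far as the arm can. A call with a gripper value outside its range is refused whole. "gripper" is the closure, from -1 (fully open) to 1 (shut), set as the call begins (left out, the last holds). The fingers move at their own pace and stop on an object; "squeeze" is the grip in N (left out, the last holds). Time passes only in rows, so rows that repeat a pose let the fingers close. It gives the time, the measured TCP pose, the force and the opening at its end, in the units of the state.
- robot.sense(): the state, without advancing time (a new reading comes with each control period).
- robot.grab_frame(name): name is "scene" or "top" or "wrist"; returns a dict with "frame" (480x640x3 uint8, red, green, blue), "K" (3x3 intrinsics, pixels), "rvec" (rotation vector, rad) and "tvec" (3), from world to camera coordinates, as OpenCV has them; the wrist camera has in their place "T_tool_cam" (4x4, takes a point from camera to tool coordinates, whose origin is the TCP and whose axes are the flange's). Camera axes: x right, y down, z forward; pixel columns grow to the right and rows downward; lengths in mm; the calibration is good to about 2 mm. The wrist camera is an equidistant fisheye: a pixel r from the principal point sees the ray r / f radians off the axis. A picture is of the moment at which its call begins: read the wrist's pose just before it. There is no depth.
- robot.finish_job(): hands the job in, once; it reports no verdict.
The state is a dict: "clock": time; "joint_pos": joint angles; "qvel": joint speeds; "effort": joint torques, N m; "position": TCP position; "tcp_rot": TCP orientation; "force": force on the tool from outside, world axes, zero at the start; "ft_torque": the same for the moment, N m; "gripper_width": finger opening in mm.
Only numpy, scipy, OpenCV 4.12 (cv2) and the standard library are available. Lean on these libraries where they do the work, as an engineer would, in place of code of your own. Each camera call takes 0.05 s, during which the arm holds its last target.

### The job

Hang the customer price display on its counter stand: draw the stand's slide bolt right back, slip the two keyholes of the display over the stand's headed studs, screen facing away from the stand, and slide it down until it hangs fully home on both studs. Then shoot the bolt fully home over the display's ear so that it cannot be lifted off, and let go. Keep the display upright and leave the other things on the counter where they are.

Things in the scene. Friction and masses are not known exactly. Their poses are not given: they have to be found in the camera images.
- stand: Fixed counter stand. Origin on the counter under the front face of its upright panel; x = the way the studs point (roughly away from the robot), y left, z up. mm: base plate x -80..70, y -85..85, 10 thick. Dark panel x -6..0, y -105..105, z 112..192; 60 wide column behind it. Wing on +y side: x -6..0, y 98..190, z 157..220, with two bolt guides (y 112-120, 177-185), front at x 14, top z 220.
- stud_left (a point): Headed brass stud on the panel's +y side, pointing along stand +x. Point on its axis, 3.5 mm in front of the panel face (middle of the gap behind the head), 180 mm above the counter, 80 mm off the stand's centre line. Shank 8 mm diameter, 7 mm long; head 16 mm diameter, 4 mm thick, ending 11 mm in front of the panel. Axes as the stand's.
- stud_right (a point): The same stud on the -y side of the stand panel, 160 mm from the other.
- bolt (a joint): Slide bolt, m: 0 = home (tip over the place of the display's left ear), 0.034 = fully drawn, moving along stand +y (outward). Starts home or nearly so; stays where left (friction 2 N). 10 x 10 mm bar, 210.5 mm up, centred 6 mm before the panel face, tip at stand y 82 mm when home. Passes 2.5 mm above the ear of a fully seated display; blocked by the ear if the display is not down.
- bolt_knob (a point): Top centre of the bolt's black upright knob: cylinder 16 mm diameter, 34 mm tall, standing on the bolt, top 254.5 mm above the counter. Moves with the bolt: stand x 6 mm, y 132 mm when home, 166 mm when drawn. Axes as the stand's.
- display: Price display, 0.45 kg, standing upright, facing within 45 degrees of the stand's way. Origin: centre of underside; x out of the screen, z up. mm: grey housing 28 (x) x 120 (y) x 115 tall; grip across its thickness at the top. Ears flush with its back (x -14..-10), |y| 60..100, z 8..75, each with a keyhole: 25 diameter hole below, 11 wide slot going up. Hung home, its top is 243 above the counter.
- hole_left (a point): Centre of the round entry hole in the display's +y ear, at mid thickness of the ear (display x -12, y 80, z 28 mm). Goes over stud_left. The display then slides down 24 mm to hang home. Axes as the display's.
- hole_right (a point): The same in the -y ear (display x -12, y -80, z 28 mm). Goes over stud_right.
- slot_left (a point): Where the stud's axis lies in the +y keyhole when the display is fully home: 4 mm below the upper end of the slot, at mid thickness of the ear (display x -12, y 80, z 52 mm). Axes as the display's.
- slot_right (a point): The same in the -y keyhole (display x -12, y -80, z 52 mm).
- pen_stand: Bystander: blue round pen stand, 90 mm diameter, two white pens with blue caps, about 140 mm tall. Origin under its centre.
- note_brick: Bystander: banded greenish brick of notes, 130 x 65 x 48 mm. Origin under its centre, long side along x.
- stamp: Bystander: hand stamp, black base 60 x 36 mm, wooden handle, 80 mm tall. Origin under its centre.
- calculator: Bystander: dark desk calculator 130 x 95 x 18 mm, white keys. Origin under its centre.
Mind the look-alikes: they are no part of the job. There is more than one size of the display; the job needs the middle-sized.

How it is judged (in metres and radians):
On the way, in this order (a step that is already met when the one before it is completed fails the run):
1. the bolt is drawn back at least 26 mm (value of joint bolt above 0.026 m), for 0.1 s.
2. both keyholes are over the stud heads, the ears behind the heads (entry holes within 10 mm of the studs) (distance between hole_left and stud_left below 0.01 m and distance between hole_right and stud_right below 0.01 m), for 0.02 s.
3. the display is slid down home on both studs (within 5 mm) (distance between slot_left and stud_left below 0.005 m and distance between slot_right and stud_right below 0.005 m and value of joint bolt above 0.018 m), for 0.1 s.
4. the bolt is shot home (under 6 mm from its end) (value of joint bolt below 0.006 m), for 0.2 s.
At the end, for the whole second after the job is handed in: The display hangs at rest and upright (within 7 degrees) with both slot ends within 5 mm of the studs, and the bolt is within 6 mm of fully home over its ear (distance between slot_left and stud_left below 0.005 m and distance between slot_right and stud_right below 0.005 m and value of joint bolt below 0.006 m and linear speed of display below 0.02 m/s and angle between display's own z axis and vertical below 0.12 rad); the robot touches nothing.
It fails at once if the display is tipped over (more than 50 degrees) (angle between display's own z axis and vertical above 0.87 rad).
It fails at once if the pen stand, notes, stamp or calculator is shifted by more than 30 mm (distance of any of pen_stand, note_brick, stamp, calculator from where it was at the start of the episode above 0.03 m).
It fails at once if the pen stand or stamp is knocked over (angle between any of pen_stand, stamp's own z axis and vertical above 0.6 rad).
It also fails if it takes over 62 s, if anything falls off the work surface, if the arm or the gripper's body presses on something with over 40 N, if the wrist force passes 120 N, or if a joint passes its speed limit or range.

## Working session

There is one attempt and no reset: what is moved stays moved. The work goes in short steps, Python scripts to look and compute and a tool call to move; the robot and the scene stay as the last step left them, time stands still between calls to the robot, and variables do not carry over. Pictures are saved under pics/ and viewed, and the job is handed in when it is done.

Besides the shell and the picture viewer there is one more tool, called by a JSON object that holds its "name" and its "arguments", one argument or row to a line. send_rows: Moves the arm, as the interface text tells. Its arguments: {"type":"object","properties":{"increments":{"type":"array","items":{"type":"object","properties":{"x":{"type":"number"},"y":{"type":"number"},"z":{"type":"number"},"rx":{"type":"number"},"ry":{"type":"number"},"rz":{"type":"number"}}}},"gripper":{"type":"number"},"squeeze":{"type":"number"}},"required":["increments"]}

```bash
mkdir -p pics
cat > h.py <<'E'
import numpy as np, cv2
from workcell import robot
from scipy.spatial.transform import Rotation as R
def pose():
    s=robot.sense(); q=s["tcp_rot"]; return np.array(s["position"]),R.from_quat([q[1],q[2],q[3],q[0]]).as_matrix(),s
def grab(n,fn=None):
    f=robot.grab_frame(n)
    if fn: cv2.imwrite('pics/'+fn,f["frame"][:,:,::-1])
    return f
E
python3 - <<'E'
from h import *
import pickle
p,Rm,s=pose();print(s); print(Rm)
D={}
for n in ["scene","top","wrist"]:
    f=grab(n,n+"0.png"); D[n]=f; print(n,{k:v for k,v in f.items() if k!="frame"})
pickle.dump((p,Rm,D),open('f0.pkl','wb'))
E
```

```text
{'clock': 0.0, 'joint_pos': array([-1.36849891,  0.4179899 , -0.0103497 ,  1.61418185,  0.00468522,
        1.110722  , -0.05301268]), 'qvel': array([ 2.45564817e-04, -3.87927125e-05, -5.22001226e-04, -8.98294168e-05,
       -3.28054690e-04,  9.86830192e-04,  6.29834070e-04]), 'effort': array([-3.81373320e-04, -8.64433980e+01,  6.78455885e-01, -4.34892869e+01,
        1.90335209e-02,  7.41601893e-03,  4.70375380e-05]), 'position': array([150.76680223, 606.1996346 , 252.64687516]), 'tcp_rot': array([-4.68003518e-05,  1.21581280e-01,  9.92581274e-01, -6.36711643e-04]), 'force': array([1.03664871, 0.21176737, 0.00442891]), 'ft_torque': array([-0.00928215,  0.00653728, -0.01491029]), 'gripper_width': 85.27847627335488}
[[-9.70435980e-01  2.41358544e-01 -2.47730739e-04]
 [ 2.41358663e-01  9.70435174e-01 -1.25259601e-03]
 [-6.19181275e-05 -1.27535620e-03 -9.99999185e-01]]
scene {'K': array([[433.6624163 ,   0.        , 325.9792911 ],
       [  0.        , 433.6624163 , 246.10818378],
       [  0.        ,   0.        ,   1.        ]]), 'rvec': array([ 1.90451037,  1.75011687, -0.57939116])
[... 169 characters left out ...]
2101],
       [  0.        ,   0.        ,   1.        ]]), 'rvec': array([ 2.15402398, -2.19231226,  0.09865574]), 'tvec': array([  20.69782032,  504.8551326 , 1103.94921427])}
wrist {'K': array([[371.64829954,   0.        , 322.49345051],
       [  0.        , 371.64829954, 240.3647144 ],
       [  0.        ,   0.        ,   1.        ]]), 'T_tool_cam': array([[ 1.58376894e-04, -9.50485874e-01, -3.10767723e-01,
         7.95797831e+01],
       [ 9.99999956e-01,  7.24570712e-05,  2.88020465e-04,
        -2.64836775e-01],
       [-2.51242064e-04, -3.10767755e-01,  9.50485844e-01,
        -1.21275751e+02],
       [ 0.00000000e+00,  0.00000000e+00,  0.00000000e+00,
         1.00000000e+00]])}
```

View pics/scene0.png

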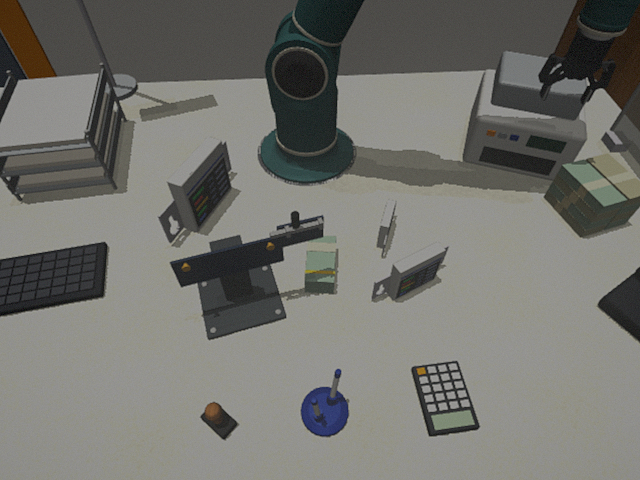

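View pics/top0.png

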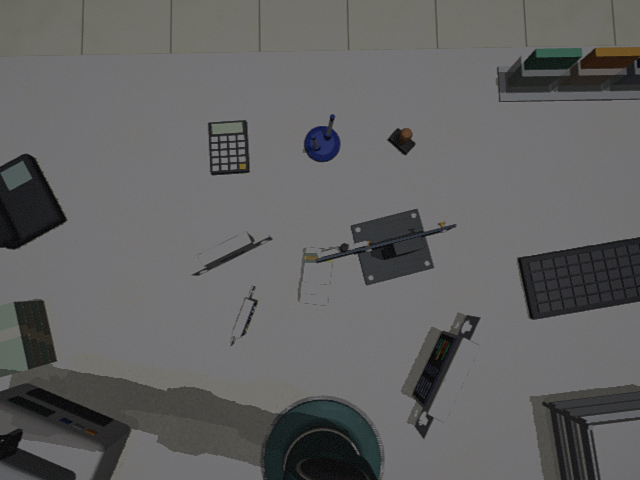

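View pics/wrist0.png

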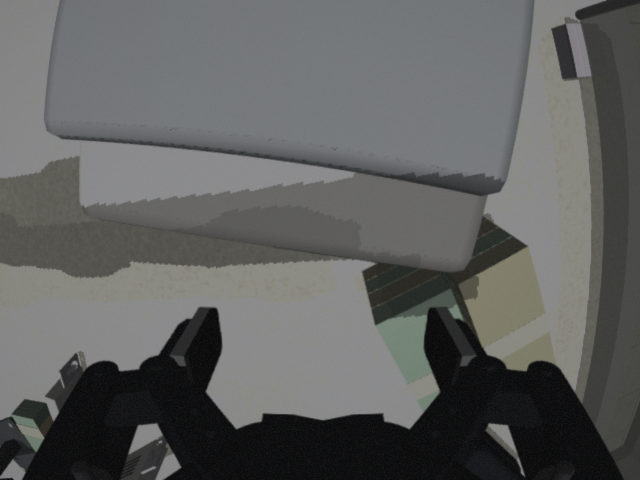

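```bash
cat >> h.py <<'E'
def ray(f,uv,p=None,Rm=None):
    K=f["K"];uv=np.atleast_2d(np.array(uv,float))
    if "rvec" in f:
        Rc=R.from_rotvec(f["rvec"]).as_matrix();c=-Rc.T@f["tvec"]
        d=np.c_[(uv-[K[0,2],K[1,2]])/K[0,0],np.ones(len(uv))]
        return c,d@Rc
    v=uv-[K[0,2],K[1,2]];r=np.linalg.norm(v,axis=1,keepdims=True);th=r/K[0,0]
    d=np.c_[np.sin(th)*v/np.maximum(r,1e-9),np.cos(th)]
    T=f["T_tool_cam"];return p+Rm@T[:3,3],d@(Rm@T[:3,:3]).T
def proj(f,P,p=None,Rm=None):
    P=np.atleast_2d(P);K=f["K"]
    if "rvec" in f:
        q=P@R.from_rotvec(f["rvec"]).as_matrix().T+f["tvec"];return q[:,:2]/q[:,2:]*K[0,0]+[K[0,2],K[1,2]]
    T=f["T_tool_cam"];q=((P-p)@Rm-T[:3,3])@T[:3,:3]
    n=np.linalg.norm(q[:,:2],axis=1,keepdims=True);th=np.arctan2(n,q[:,2:])
    return q[:,:2]/n*th*K[0,0]+[K[0,2],K[1,2]]
def onz(f,uv,z,p=None,Rm=None):
    c,d=ray(f,uv,p,Rm);return c+d*((z-c[2])/d[:,2:])
def tri(rays):
    A=np.zeros((3,3));b=np.zeros(3)
    for c,d in rays:
        d=np.ravel(d);d=d/np.linalg.norm(d);M=np.eye(3)-np.outer(d,d);A+=M;b+=M@c
    X=np.linalg.solve(A,b);return X,[np.linalg.norm(np.cross(X-c,np.ravel(d)/np.linalg.norm(d))) for c,d in rays]
E
python3 - <<'E'
from h import *
import pickle
p,Rm,D=pickle.load(open('f0.pkl','rb'))
t=D['top'];s=D['scene']
a=onz(t,[[193,275],[271,238]],75);print('mid ears z75',a,np.linalg.norm(a[0]-a[1]))
a=onz(t,[[231,345],[254,287]],60);print('small ears',a,np.linalg.norm(a[0]-a[1]))
a=onz(t,[[420,437],[477,317]],75);print('large ears',a,np.linalg.norm(a[0]-a[1]))
for n,a,b in [('knob',(344,247),(295,213)),('studL',(369,246),(270,245)),('studR',(443,226),(186,266))]:
    print(n,tri([ray(t,a),ray(s,b)]))
c=cv2.resize(t['frame'][190:370,170:470,::-1],None,fx=2.6,fy=2.6,interpolation=cv2.INTER_CUBIC);cv2.imwrite('pics/ct.png',np.clip(c.astype(float)*1.8,0,255))
c=cv2.resize(s['frame'][130:330,150:460,::-1],None,fx=2.5,fy=2.5,interpolation=cv2.INTER_CUBIC);cv2.imwrite('pics/cs.png',np.clip(c.astype(float)*1.8,0,255))
E
```

```text
mid ears z75 [[433.25715262 285.77613232  75.        ]
 [514.54583564 107.9344477   75.        ]] 195.53903644639416
small ears [[273.54676973 202.36169091  60.        ]
 [403.74619507 149.36632568  60.        ]] 140.57168668333642
large ears [[  69.07436257 -215.46260991   75.        ]
 [ 327.77701828 -353.53201459   75.        ]] 293.24089854290867
knob (array([475.89672208, -46.12329985, 254.83753136]), [np.float64(0.627923466826217), np.float64(0.6279234668261957)])
studL (array([ 483.75895374, -100.52560257,  175.81833052]), [np.float64(2.9913524516224976), np.float64(2.991352451622464)])
studR (array([ 522.22134563, -255.4877304 ,  177.10179167]), [np.float64(2.146524810872999), np.float64(2.1465248108730464)])[ WARN:0@0.390] global loadsave.cpp:1063 imwrite_ Unsupported depth image for selected encoder is fallbacked to CV_8U.
```

View pics/ct.png

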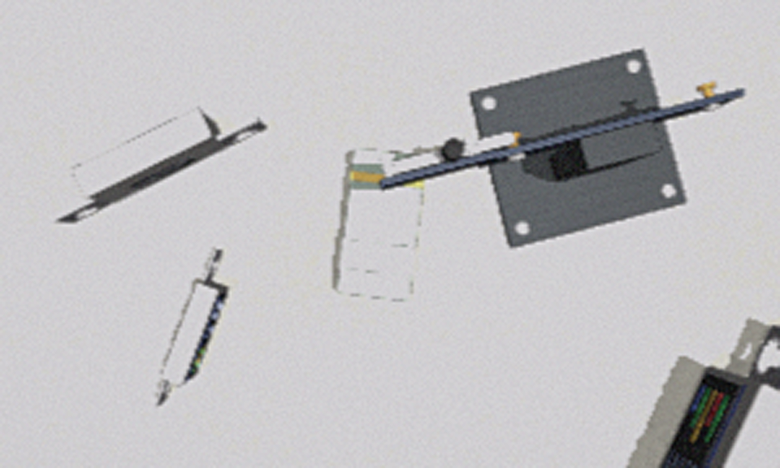

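View pics/cs.png

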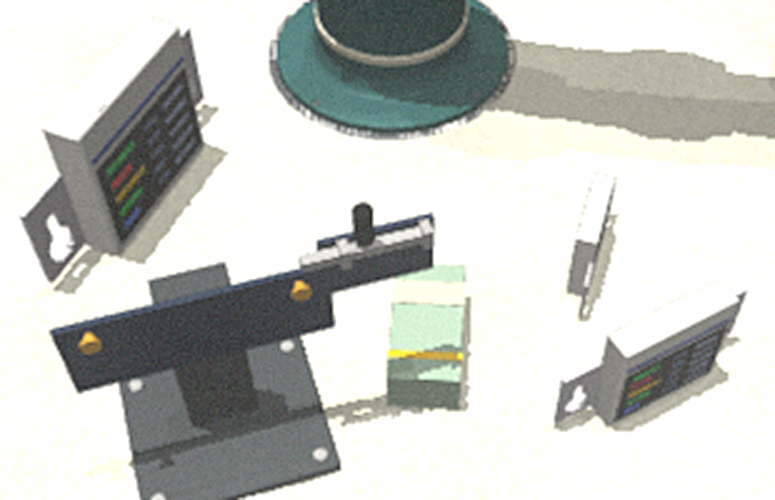

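Displays seen in the scene view: large at (205,185) with a 293 mm ear span, middle at (417,272) with 196 mm, small at (387,228) with 141 mm. I choose the one at (417,272). It matches the 200 mm description, and the crop shows ears and screen facing away. The knob is at about (476,-46,255) and the stand yaw is about 14°.

{"name": "send_rows", "arguments": {
  "increments": [
    {"z": -0.04},
    {"x": -0.04, "y": -0.047, "z": -0.077, "rz": 0.1},
    {"x": -0.473, "y": -0.554, "z": -0.077, "rz": 1.084},
    {"x": -0.473, "y": -0.554, "z": -0.077, "rz": 1.084},
    {"x": -0.473, "y": -0.554, "z": -0.077, "rz": 1.084},
    {"x": -0.473, "y": -0.554, "z": -0.077, "rz": 1.084},
    {"x": -0.473, "y": -0.554, "z": -0.077, "rz": 1.084},
    {"x": -0.473, "y": -0.554, "z": -0.077, "rz": 1.084},
    {"x": -0.473, "y": -0.554, "z": -0.077, "rz": 1.084},
    {"x": -0.473, "y": -0.554, "z": -0.077, "rz": 1.084},
    {"x": -0.473, "y": -0.554, "z": -0.077, "rz": 1.084},
    {"x": -0.473, "y": -0.554, "z": -0.077, "rz": 1.084}
  ]
}}

```text
invalid input at $.increments[0]: expected keys x, y, z, rx, ry, rz
```

```bash
cat >> h.py <<'E'
def inc(P,yaw):
    """tool increments (m, rad) to reach world TCP P with tool down, tool y at yaw deg"""
    p,Rm,s=pose();a=np.radians(yaw)
    T=np.array([[-np.sin(a),np.cos(a),0],[np.cos(a),np.sin(a),0],[0,0,-1]]).T
    d=Rm.T@(np.array(P)-p)/1000
    print('clock',s['clock'],'pos',p.round(1),'yaw',np.degrees(np.arctan2(Rm[1,1],Rm[0,1])).round(2),'w',round(s['gripper_width'],1),'F',s['force'].round(1),'q',s['joint_pos'].round(2))
    print('xyz',d.round(4),'r',R.from_matrix(Rm.T@T).as_rotvec().round(4))
E
python3 -c "
from h import *
inc([476,-46,330],13.9)"
```

```text
clock 0.15 pos [150.8 606.3 252.8] yaw 76.03 w 85.6 F [ 0.1 -0.1 -0.4] q [-1.37  0.42 -0.01  1.61  0.    1.11 -0.05]
xyz [-0.473  -0.5546 -0.0766] r [-8.0000e-04  6.0000e-04  1.0844e+00]
```

All six keys are needed in each row.

{"name": "send_rows", "arguments": {
  "increments": [
    {"x": 0, "y": 0, "z": -0.04, "rx": 0, "ry": 0, "rz": 0},
    {"x": -0.03, "y": -0.03, "z": -0.077, "rx": 0, "ry": 0, "rz": 0.1},
    {"x": -0.473, "y": -0.554, "z": -0.077, "rx": 0, "ry": 0, "rz": 1.084},
    {"x": -0.473, "y": -0.554, "z": -0.077, "rx": 0, "ry": 0, "rz": 1.084},
    {"x": -0.473, "y": -0.554, "z": -0.077, "rx": 0, "ry": 0, "rz": 1.084},
    {"x": -0.473, "y": -0.554, "z": -0.077, "rx": 0, "ry": 0, "rz": 1.084},
    {"x": -0.473, "y": -0.554, "z": -0.077, "rx": 0, "ry": 0, "rz": 1.084},
    {"x": -0.473, "y": -0.554, "z": -0.077, "rx": 0, "ry": 0, "rz": 1.084},
    {"x": -0.473, "y": -0.554, "z": -0.077, "rx": 0, "ry": 0, "rz": 1.084},
    {"x": -0.473, "y": -0.554, "z": -0.077, "rx": 0, "ry": 0, "rz": 1.084},
    {"x": -0.473, "y": -0.554, "z": -0.077, "rx": 0, "ry": 0, "rz": 1.084},
    {"x": -0.473, "y": -0.554, "z": -0.077, "rx": 0, "ry": 0, "rz": 1.084}
  ]
}}

```text
clock: 1.15
position: [352.1, 204.1, 326.5]
tcp_rot: [-0.0, 0.617, 0.787, 0.0]
force: [1.2, 0.2, 0.2]
gripper_width: 85.2
```

```bash
python3 -c "
from h import *
inc([476,-46,330],13.9)"
```

```text
clock 1.15 pos [352.1 204.1 326.5] yaw 13.88 w 85.2 F [1.2 0.2 0.2] q [-1.02 -0.08  0.4   2.03  0.03  1.19 -0.39]
xyz [-0.2725  0.0603 -0.0036] r [ 0.0001 -0.0005 -0.0004]
```

{"name": "send_rows", "arguments": {
  "increments": [
    {"x": -0.2725, "y": 0.06, "z": -0.004, "rx": 0, "ry": 0, "rz": 0},
    {"x": -0.2725, "y": 0.06, "z": -0.004, "rx": 0, "ry": 0, "rz": 0},
    {"x": -0.2725, "y": 0.06, "z": -0.004, "rx": 0, "ry": 0, "rz": 0},
    {"x": -0.2725, "y": 0.06, "z": -0.004, "rx": 0, "ry": 0, "rz": 0},
    {"x": -0.2725, "y": 0.06, "z": -0.004, "rx": 0, "ry": 0, "rz": 0},
    {"x": -0.2725, "y": 0.06, "z": -0.004, "rx": 0, "ry": 0, "rz": 0},
    {"x": -0.2725, "y": 0.06, "z": -0.004, "rx": 0, "ry": 0, "rz": 0},
    {"x": -0.2725, "y": 0.06, "z": -0.004, "rx": 0, "ry": 0, "rz": 0},
    {"x": -0.2725, "y": 0.06, "z": -0.004, "rx": 0, "ry": 0, "rz": 0},
    {"x": -0.2725, "y": 0.06, "z": -0.004, "rx": 0, "ry": 0, "rz": 0}
  ]
}}

```text
clock: 1.98
position: [475.3, -43.4, 330.2]
tcp_rot: [-0.0, 0.616, 0.788, -0.0]
force: [-0.6, -0.4, -0.2]
gripper_width: 85.8
```

```bash
python3 -c "
from h import *
inc([476,-46,330],13.9)
import pickle
p,Rm,s=pose();f=grab('wrist','w1.png');pickle.dump((p,Rm,f),open('w1.pkl','wb'))"
```

```text
clock 1.9833 pos [475.3 -43.4 330.2] yaw 13.93 w 85.8 F [-0.6 -0.4 -0.2] q [-0.7   0.09  0.78  1.89 -0.07  1.19  0.34]
xyz [-0.0026  0.      0.0002] r [-0.0006 -0.      0.0006]
```

View pics/w1.png

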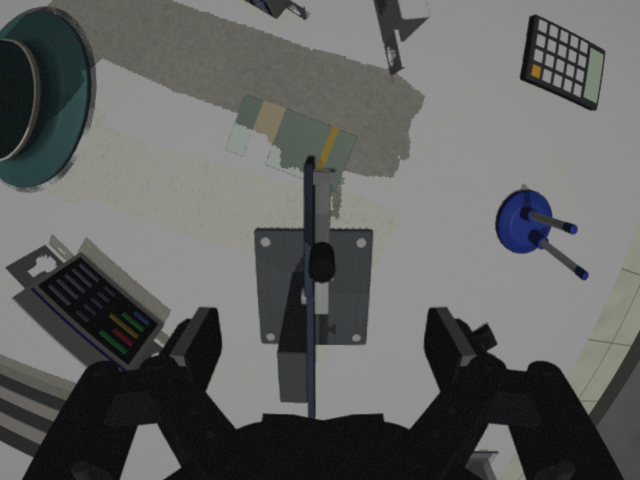

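```bash
python3 -c "
import cv2
a=cv2.imread('pics/w1.png')
c=cv2.resize(a[150:400,220:420],None,fx=3,fy=2.4*1.25,interpolation=cv2.INTER_CUBIC)
c=cv2.convertScaleAbs(c,alpha=2)
cv2.imwrite('pics/cw1.png',c[:600])"
```

```text
(no output)
```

View pics/cw1.png

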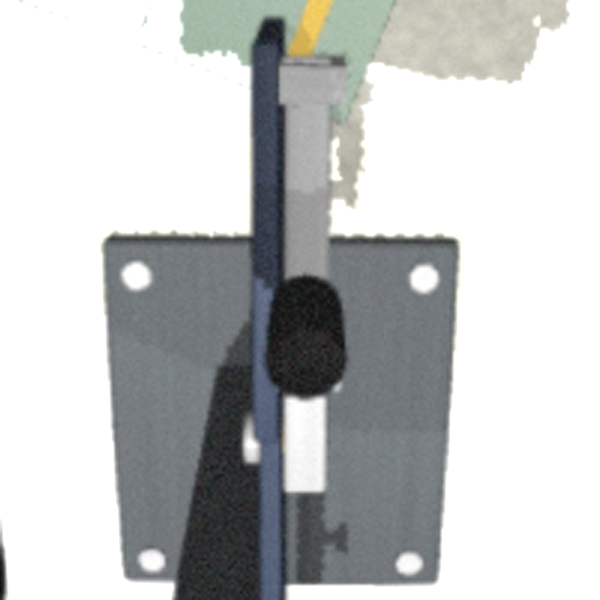

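```bash
python3 -c "
from h import *
import pickle
p,Rm,f=pickle.load(open('w1.pkl','rb'))
print('knob',onz(f,[[322,269]],254.5,p,Rm))
b=np.array([[136,276],[424,279],[152,560],[408,564]])/3+[220,150]
B=onz(f,b,10,p,Rm);print(B);c=B.mean(0)
v=(B[1]-B[0])+(B[3]-B[2]);w=(B[0]-B[2])+(B[1]-B[3])
print(np.degrees(np.arctan2(v[1],v[0])),np.degrees(np.arctan2(w[1],w[0]))-90,np.linalg.norm(v)/2,np.linalg.norm(w)/2)
yaw=np.radians(13.9);ex=np.array([np.cos(yaw),np.sin(yaw),0]);ey=np.array([-ex[1],ex[0],0])
O=c+5*ex;O[2]=0
print('O',O,'knob0',O+6*ex+132*ey,'sL',O+3.5*ex+80*ey,'sR',O+3.5*ex-80*ey)
inc([476,-46,330],13.9)
"
```

```text
knob [[475.57936708 -45.6430089  254.5       ]]
[[ 421.43191466 -125.78165355   10.        ]
 [ 539.10916609  -97.91556627   10.        ]
 [ 454.38381269 -262.51757354   10.        ]
 [ 571.42968192 -235.1458013    10.        ]]
13.242576093656403 13.400884489479793 120.56757907294092 140.81720607799022
O [ 501.44222625 -179.13900846    0.        ] knob0 [475.55642353 -49.56306463   0.        ] sL [ 485.62149054 -100.64089178    0.        ] sR [ 524.05797733 -255.95552883    0.        ]
clock 2.0333 pos [475.3 -43.  330.3] yaw 13.99 w 85.4 F [-0.8  0.7  0.7] q [-0.7   0.09  0.78  1.89 -0.07  1.19  0.34]
xyz [-0.0031 -0.      0.0003] r [-0.0004 -0.0003  0.0015]
```

{"name": "send_rows", "arguments": {
  "increments": [
    {"x": -0.0026, "y": 0, "z": 0.035, "rx": 0, "ry": 0, "rz": 0.009},
    {"x": -0.0026, "y": 0, "z": 0.07, "rx": 0, "ry": 0, "rz": 0.009},
    {"x": -0.0026, "y": 0, "z": 0.08, "rx": 0, "ry": 0, "rz": 0.009},
    {"x": -0.0026, "y": 0, "z": 0.08, "rx": 0, "ry": 0, "rz": 0.009},
    {"x": -0.0026, "y": 0, "z": 0.08, "rx": 0, "ry": 0, "rz": 0.009}
  ],
  "gripper": -0.2
}}

```text
clock: 2.45
position: [476.4, -46.0, 251.4]
tcp_rot: [0.0, 0.619, 0.785, -0.0]
force: [0.3, -0.9, 0.6]
gripper_width: 51.4
```

{"name": "send_rows", "arguments": {
  "increments": [
    {"x": 0, "y": 0, "z": 0, "rx": 0, "ry": 0, "rz": 0},
    {"x": 0, "y": 0, "z": 0, "rx": 0, "ry": 0, "rz": 0},
    {"x": 0, "y": 0, "z": 0, "rx": 0, "ry": 0, "rz": 0},
    {"x": 0, "y": 0, "z": 0, "rx": 0, "ry": 0, "rz": 0},
    {"x": 0, "y": 0, "z": 0, "rx": 0, "ry": 0, "rz": 0},
    {"x": 0, "y": 0, "z": 0, "rx": 0, "ry": 0, "rz": 0}
  ],
  "gripper": 1,
  "squeeze": 25
}}

```text
clock: 2.95
position: [475.7, -46.8, 251.6]
tcp_rot: [-0.001, 0.62, 0.785, 0.0]
force: [-14.2, -1.2, 19.5]
gripper_width: 15.2
```

```bash
python3 -c "
from h import *
inc([476,-46,250],13.9)
grab('wrist','w2.png')"
```

```text
clock 2.95 pos [475.7 -46.8 251.6] yaw 13.39 w 15.2 F [-14.2  -1.2  19.5] q [-0.65  0.19  0.78  1.99 -0.16  1.02  0.43]
xyz [0.0007 0.0004 0.0016] r [-0.0006 -0.0009 -0.0089]
```

View pics/w2.png

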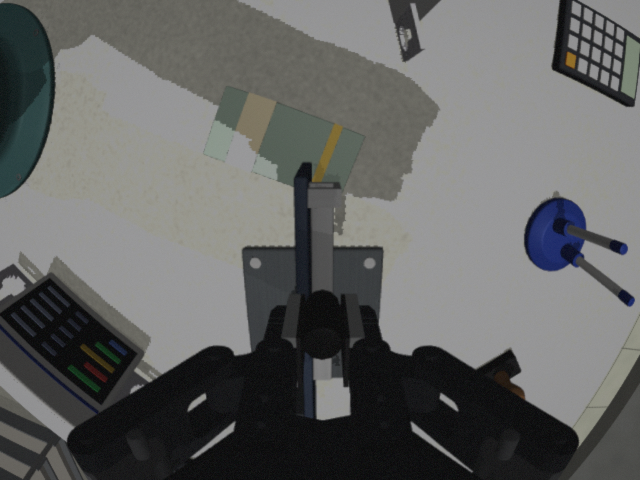

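{"name": "send_rows", "arguments": {
  "increments": [
    {"x": 0.008, "y": 0, "z": 0, "rx": 0, "ry": 0, "rz": 0},
    {"x": 0.016, "y": 0, "z": 0, "rx": 0, "ry": 0, "rz": 0},
    {"x": 0.024, "y": 0, "z": 0, "rx": 0, "ry": 0, "rz": 0},
    {"x": 0.03, "y": 0, "z": 0, "rx": 0, "ry": 0, "rz": 0},
    {"x": 0.034, "y": 0, "z": 0, "rx": 0, "ry": 0, "rz": 0},
    {"x": 0.034, "y": 0, "z": 0, "rx": 0, "ry": 0, "rz": 0}
  ]
}}

```text
clock: 3.5
position: [467.9, -13.9, 251.6]
tcp_rot: [-0.0, 0.62, 0.785, -0.0]
force: [-12.8, -4.3, 18.9]
gripper_width: 15.1
```

```bash
python3 -c "
from h import *
inc([476,-46,250],13.9)
import pickle
p,Rm,s=pose();f=grab('wrist','w3.png');pickle.dump((p,Rm,f),open('w3.pkl','wb'))"
```

```text
clock 3.5 pos [467.9 -13.9 251.6] yaw 13.39 w 15.1 F [-12.8  -4.3  18.9] q [-0.72  0.17  0.76  2.01 -0.13  1.01  0.34]
xyz [-0.0331  0.0005  0.0016] r [-0.0004  0.0001 -0.0089]
```

View pics/w3.png

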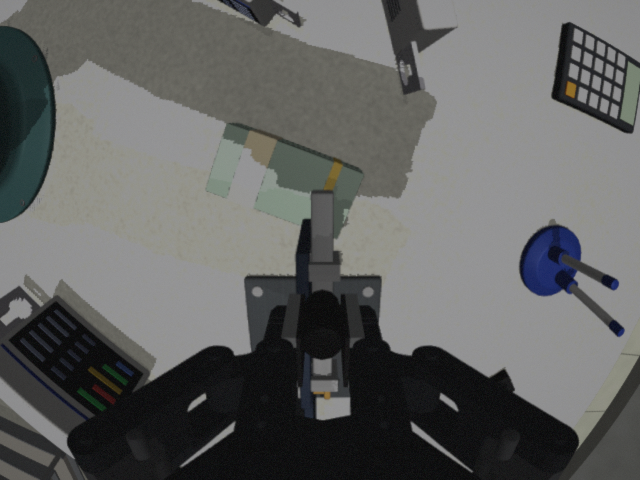

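{"name": "send_rows", "arguments": {
  "increments": [
    {"x": 0.002, "y": 0, "z": 0, "rx": 0, "ry": 0, "rz": 0},
    {"x": 0.004, "y": 0, "z": 0, "rx": 0, "ry": 0, "rz": 0},
    {"x": 0.004, "y": 0, "z": 0, "rx": 0, "ry": 0, "rz": 0}
  ]
}}

```text
clock: 3.8
position: [467.6, -12.9, 251.6]
tcp_rot: [0.002, 0.621, 0.784, -0.001]
force: [-4.1, -24.0, 9.0]
gripper_width: 14.8
```

{"name": "send_rows", "arguments": {
  "increments": [
    {"x": 0, "y": 0, "z": 0, "rx": 0, "ry": 0, "rz": 0},
    {"x": 0, "y": 0, "z": 0, "rx": 0, "ry": 0, "rz": 0},
    {"x": 0, "y": 0, "z": -0.02, "rx": 0, "ry": 0, "rz": 0},
    {"x": 0, "y": 0, "z": -0.06, "rx": 0, "ry": 0, "rz": 0},
    {"x": 0, "y": 0, "z": -0.09, "rx": 0, "ry": 0, "rz": 0},
    {"x": 0, "y": 0, "z": -0.09, "rx": 0, "ry": 0, "rz": 0}
  ],
  "gripper": -1
}}

```text
clock: 4.3
position: [469.2, -9.5, 345.9]
tcp_rot: [0.002, 0.62, 0.785, 0.003]
force: [-0.2, 0.4, 0.2]
gripper_width: 84.7
```

```bash
python3 -c "
from h import *
inc([480,185,340],24.6)
import pickle
p,Rm,s=pose();f=grab('wrist','w4.png');pickle.dump((p,Rm,f),open('w4.pkl','wb'))"
```

```text
clock 4.3 pos [469.2  -9.5 345.9] yaw 13.41 w 84.7 F [-0.2  0.4  0.2] q [-0.78  0.04  0.76  1.89 -0.03  1.22  0.23]
xyz [0.1867 0.0555 0.0065] r [ 7.500e-03  1.000e-04 -1.953e-01]
```

View pics/w4.png

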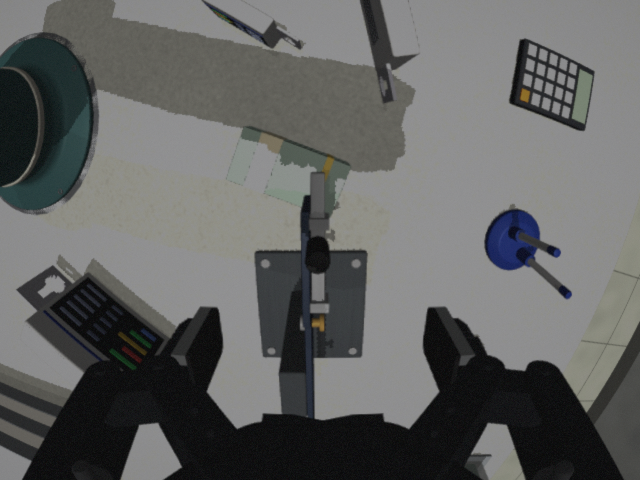

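{"name": "send_rows", "arguments": {
  "increments": [
    {"x": 0.2, "y": 0.064, "z": 0, "rx": 0.0075, "ry": 0, "rz": -0.195},
    {"x": 0.2, "y": 0.064, "z": 0.02, "rx": 0.0075, "ry": 0, "rz": -0.195},
    {"x": 0.2, "y": 0.064, "z": 0.046, "rx": 0.0075, "ry": 0, "rz": -0.195},
    {"x": 0.2, "y": 0.064, "z": 0.046, "rx": 0.0075, "ry": 0, "rz": -0.195},
    {"x": 0.2, "y": 0.064, "z": 0.046, "rx": 0.0075, "ry": 0, "rz": -0.195},
    {"x": 0.2, "y": 0.064, "z": 0.046, "rx": 0.0075, "ry": 0, "rz": -0.195},
    {"x": 0.2, "y": 0.064, "z": 0.046, "rx": 0.0075, "ry": 0, "rz": -0.195},
    {"x": 0.2, "y": 0.064, "z": 0.046, "rx": 0.0075, "ry": 0, "rz": -0.195}
  ]
}}

```text
clock: 5.02
position: [483.0, 200.0, 293.7]
tcp_rot: [-0.002, 0.54, 0.842, -0.004]
force: [-0.4, -1.6, -0.4]
gripper_width: 85.3
```

```bash
python3 -c "
from h import *
inc([485,202,300],24.6)
import pickle
p,Rm,s=pose();f=grab('wrist','w5.png');pickle.dump((p,Rm,f),open('w5.pkl','wb'))"
```

```text
clock 5.0167 pos [483.  200.  293.7] yaw 24.63 w 85.3 F [-0.4 -1.6 -0.4] q [-0.96  0.22  0.6   1.83 -0.14  1.14  0.11]
xyz [ 0.001   0.0026 -0.0063] r [-0.0088 -0.      0.0005]
```

View pics/w5.png

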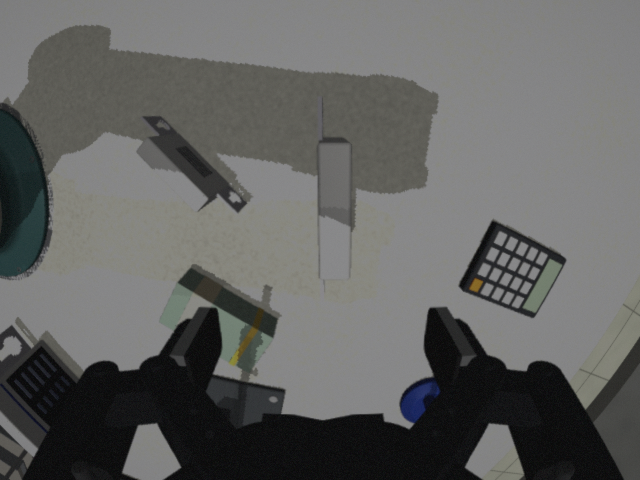

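```bash
python3 -c "
from h import *
import pickle
p,Rm,f=pickle.load(open('w5.pkl','rb'))
a=f['frame'][80:310,290:380,::-1]
cv2.imwrite('pics/cw5.png',cv2.convertScaleAbs(cv2.resize(a,None,fx=2.6,fy=2.6,interpolation=cv2.INTER_CUBIC),alpha=1.8))
c=np.array([[318,142],[352,142],[320,279],[350,279]])
X=onz(f,c,115,p,Rm);print(X,X.mean(0))
for i,j in((0,1),(2,3),(2,0),(3,1)):
  v=X[j]-X[i];print(np.linalg.norm(v),np.degrees(np.arctan2(v[1],v[0])))
"
```

```text
[[451.55464684 256.1145272  115.        ]
 [476.20274227 267.60937547 115.        ]
 [502.2353884  148.9460755  115.        ]
 [526.31084627 160.02233545 115.        ]] [489.07590595 208.17307841 115.        ]
27.196693645215554 25.002391645133976
26.50115480872955 24.705473352196968
118.5479422174995 115.30980811809827
118.68358465444307 114.97350464237857
```

View pics/cw5.png

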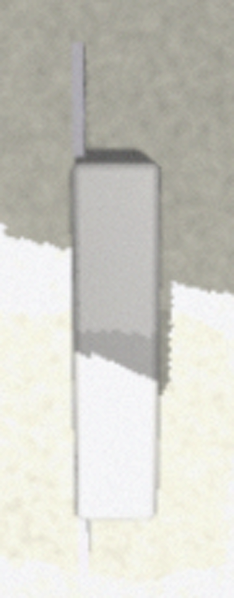

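```bash
python3 -c "
from h import *
inc([489,208,107],25)"
```

```text
clock 5.0667 pos [483.2 199.2 294.2] yaw 24.55 w 85.6 F [-0.1 -0.6 -0.1] q [-0.96  0.22  0.6   1.83 -0.14  1.14  0.11]
xyz [0.0055 0.0104 0.1872] r [-0.008  -0.0003 -0.0079]
```

{"name": "send_rows", "arguments": {
  "increments": [
    {"x": 0.0055, "y": 0.0104, "z": 0.03, "rx": -0.008, "ry": 0, "rz": -0.008},
    {"x": 0.0055, "y": 0.0104, "z": 0.07, "rx": -0.008, "ry": 0, "rz": -0.008},
    {"x": 0.0055, "y": 0.0104, "z": 0.11, "rx": -0.008, "ry": 0, "rz": -0.008},
    {"x": 0.0055, "y": 0.0104, "z": 0.15, "rx": -0.008, "ry": 0, "rz": -0.008},
    {"x": 0.0055, "y": 0.0104, "z": 0.175, "rx": -0.008, "ry": 0, "rz": -0.008},
    {"x": 0.0055, "y": 0.0104, "z": 0.187, "rx": -0.008, "ry": 0, "rz": -0.008},
    {"x": 0.0055, "y": 0.0104, "z": 0.187, "rx": -0.008, "ry": 0, "rz": -0.008},
    {"x": 0.0055, "y": 0.0104, "z": 0.187, "rx": -0.008, "ry": 0, "rz": -0.008}
  ],
  "gripper": -0.4
}}

```text
clock: 5.73
position: [489.8, 208.2, 108.5]
tcp_rot: [0.0, 0.538, 0.843, 0.001]
force: [0.2, -0.3, -0.1]
gripper_width: 60.0
```

```bash
python3 -c "
from h import *
inc([489,208,107],25)
import pickle
p,Rm,s=pose();f=grab('wrist','w6.png');pickle.dump((p,Rm,f),open('w6.pkl','wb'))"
```

```text
clock 5.7333 pos [489.8 208.2 108.5] yaw 24.97 w 60.0 F [ 0.2 -0.3 -0.1] q [-0.86  0.49  0.5   1.97 -0.33  0.76  0.27]
xyz [ 0.0001 -0.0009  0.0015] r [ 0.0013 -0.0005 -0.0005]
```

View pics/w6.png

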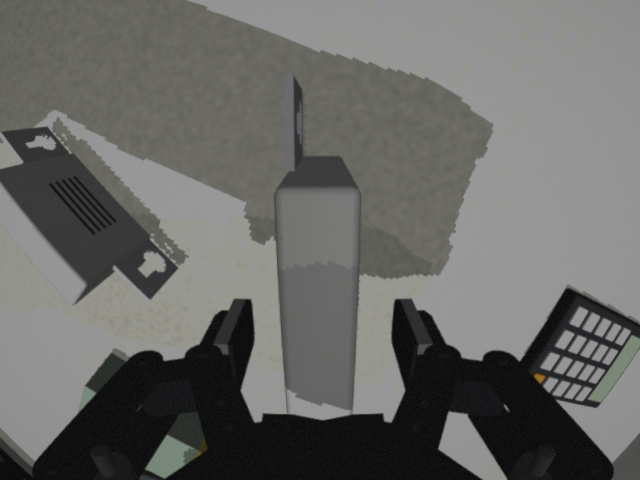

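{"name": "send_rows", "arguments": {
  "increments": [
    {"x": 0, "y": 0, "z": 0, "rx": 0, "ry": 0, "rz": 0},
    {"x": 0, "y": 0, "z": 0, "rx": 0, "ry": 0, "rz": 0},
    {"x": 0, "y": 0, "z": 0, "rx": 0, "ry": 0, "rz": 0},
    {"x": 0, "y": 0, "z": 0, "rx": 0, "ry": 0, "rz": 0},
    {"x": 0, "y": 0, "z": 0, "rx": 0, "ry": 0, "rz": 0},
    {"x": 0, "y": 0, "z": 0, "rx": 0, "ry": 0, "rz": 0}
  ],
  "gripper": 1,
  "squeeze": 45
}}

```text
clock: 6.28
position: [489.5, 209.1, 108.6]
tcp_rot: [-0.0, 0.537, 0.844, 0.001]
force: [-4.0, -1.9, 14.7]
gripper_width: 27.4
```

```bash
python3 -c "
from h import *
inc([489,208,240],25)
import pickle
p,Rm,s=pose();f=grab('wrist','w7.png');pickle.dump((p,Rm,f),open('w7.pkl','wb'))"
```

```text
clock 6.2833 pos [489.5 209.1 108.6] yaw 25.05 w 27.4 F [-4.  -1.9 14.7] q [-0.86  0.49  0.5   1.97 -0.33  0.76  0.27]
xyz [-0.0006 -0.0006 -0.1314] r [ 0.0018 -0.0013  0.0009]
```

View pics/w7.png

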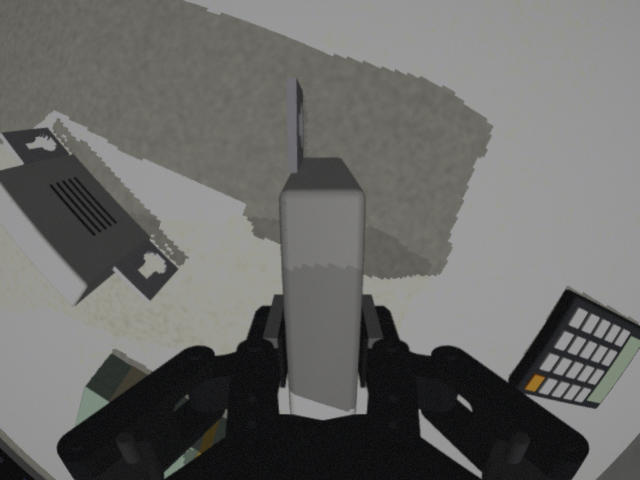

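{"name": "send_rows", "arguments": {
  "increments": [
    {"x": 0, "y": 0, "z": -0.02, "rx": 0, "ry": 0, "rz": 0},
    {"x": 0, "y": 0, "z": -0.055, "rx": 0, "ry": 0, "rz": 0},
    {"x": 0, "y": 0, "z": -0.095, "rx": 0, "ry": 0, "rz": 0},
    {"x": 0, "y": 0, "z": -0.13, "rx": 0, "ry": 0, "rz": 0},
    {"x": 0, "y": 0, "z": -0.154, "rx": 0, "ry": 0, "rz": 0},
    {"x": 0, "y": 0, "z": -0.154, "rx": 0, "ry": 0, "rz": 0}
  ]
}}

```text
clock: 6.83
position: [490.7, 209.2, 266.4]
tcp_rot: [0.001, 0.537, 0.844, 0.004]
force: [0.3, 0.6, -4.6]
gripper_width: 27.5
```

```bash
python3 -c "
from h import *
import pickle
p,Rm,f=pickle.load(open('w7.pkl','rb'))
X=onz(f,[[280,193],[365,191]],115,p,Rm);print('left top edge tool',((X-p)@Rm).round(1))
X=onz(f,[[290,173],[297,80],[302,82]],75,p,Rm);print('ear z75 tool',((X-p)@Rm).round(1))
p,Rm,f=pickle.load(open('w6.pkl','rb'))
X=onz(f,[[275,192],[360,190]],115,p,Rm);print('w6 left top edge tool',((X-p)@Rm).round(1))
p,Rm,f=pickle.load(open('w4.pkl','rb'))
a=f['frame'][230:360,250:380,::-1]
cv2.imwrite('pics/cw4.png',cv2.convertScaleAbs(cv2.resize(a,None,fx=4.5,fy=4.5,interpolation=cv2.INTER_CUBIC),alpha=2))
a=pickle.load(open('w7.pkl','rb'))[2]['frame'][60:210,250:390,::-1]
cv2.imwrite('pics/cw7.png',cv2.convertScaleAbs(cv2.resize(a,None,fx=4,fy=4,interpolation=cv2.INTER_CUBIC),alpha=2))
inc([573,-160,262],13.4)
"
```

```text
left top edge tool [[ 57.6 -13.5  -6.3]
 [ 58.2  13.3  -6.3]]
ear z75 tool [[ 58.5 -13.7  33.7]
 [ 97.5 -10.4  33.8]
 [ 96.7  -8.4  33.8]]
w6 left top edge tool [[ 57.9 -15.   -6.5]
 [ 58.5  11.7  -6.5]]
clock 6.8333 pos [490.7 209.2 266.4] yaw 25.03 w 27.5 F [ 0.3  0.6 -4.6] q [-0.96  0.27  0.6   1.85 -0.17  1.07  0.14]
xyz [-0.3693 -0.0816  0.003 ] r [ 0.0073 -0.0029  0.203 ]
```

View pics/cw4.png

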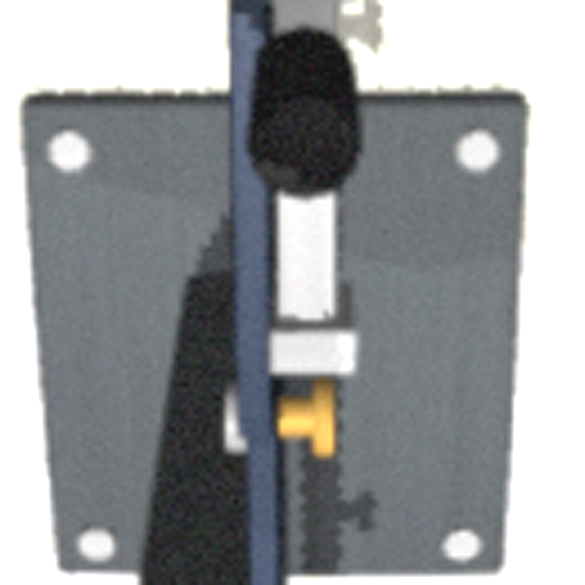

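View pics/cw7.png

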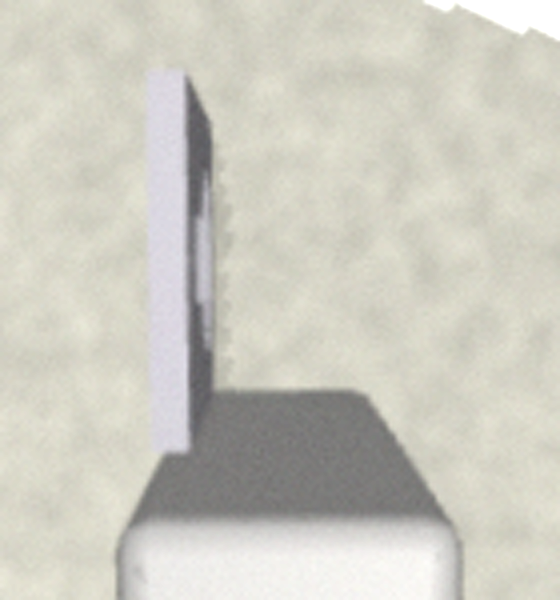

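```bash
python3 -c "
from h import *
import pickle
p,Rm,f=pickle.load(open('w7.pkl','rb'))
X=onz(f,[[287,77.5],[296.5,77.5],[287.5,173.2],[297.2,173.2]],75,p,Rm);print('ear z75 tool',((X-p)@Rm).round(1))
p,Rm,f=pickle.load(open('w4.pkl','rb'))
S=lambda c:np.array(c)/4.5+[250,230]
b=S([[69,151],[477,151],[96,545],[462,545]])
B=onz(f,b,10,p,Rm);c=B.mean(0)
v=(B[1]-B[0])+(B[3]-B[2]);w=(B[0]-B[2])+(B[1]-B[3])
print(np.degrees(np.arctan2(v[1],v[0])),np.degrees(np.arctan2(w[1],w[0]))-90,np.linalg.norm(v)/2,np.linalg.norm(w)/2)
yaw=np.radians(13.4);ex=np.array([np.cos(yaw),np.sin(yaw),0]);ey=np.array([-ex[1],ex[0],0])
print('O base',c+5*ex)
H=onz(f,S([[324,418]]),180,p,Rm)[0];print('head',H,'O from stud',H-9*ex-80*ey)
k=onz(f,S([[306,134]]),254.5,p,Rm)[0];print('knob',k,'O',k-6*ex-166*ey)
"
```

```text
ear z75 tool [[ 98.7 -14.5  33.7]
 [ 98.6 -10.6  33.8]
 [ 58.4 -14.7  33.7]
 [ 58.4 -10.6  33.7]]
13.404475277465366 13.464371665893538 120.87261809355056 141.0023296226039
O base [ 501.4100285  -179.21790156   10.        ]
head [491.37575946 -98.5066263  180.        ] O from stud [ 501.16060883 -178.41442768  180.        ]
knob [467.84936765 -12.42246861 254.5       ] O [ 500.48286436 -175.29375181  254.5       ]
```

```bash
python3 -c "
from h import *
inc([573.8,-159.3,262],13.4)"
```

```text
clock 6.8333 pos [490.7 209.2 266.4] yaw 25.03 w 27.5 F [ 0.3  0.6 -4.6] q [-0.96  0.27  0.6   1.85 -0.17  1.07  0.14]
xyz [-0.3691 -0.0806  0.003 ] r [ 0.0073 -0.0029  0.203 ]
```

{"name": "send_rows", "arguments": {
  "increments": [
    {"x": -0.015, "y": 0, "z": 0, "rx": 0, "ry": 0, "rz": 0.03},
    {"x": -0.045, "y": -0.005, "z": 0, "rx": 0, "ry": 0, "rz": 0.06},
    {"x": -0.08, "y": -0.012, "z": 0, "rx": 0, "ry": 0, "rz": 0.1},
    {"x": -0.12, "y": -0.022, "z": 0, "rx": 0, "ry": 0, "rz": 0.14},
    {"x": -0.16, "y": -0.033, "z": 0, "rx": 0, "ry": 0, "rz": 0.18},
    {"x": -0.2, "y": -0.043, "z": 0, "rx": 0, "ry": 0, "rz": 0.203},
    {"x": -0.24, "y": -0.053, "z": 0, "rx": 0, "ry": 0, "rz": 0.203},
    {"x": -0.28, "y": -0.062, "z": 0, "rx": 0, "ry": 0, "rz": 0.203},
    {"x": -0.315, "y": -0.07, "z": 0, "rx": 0, "ry": 0, "rz": 0.203},
    {"x": -0.345, "y": -0.076, "z": 0, "rx": 0, "ry": 0, "rz": 0.203},
    {"x": -0.362, "y": -0.08, "z": 0, "rx": 0, "ry": 0, "rz": 0.203},
    {"x": -0.369, "y": -0.0806, "z": 0, "rx": 0, "ry": 0, "rz": 0.203}
  ]
}}

```text
clock: 7.83
position: [571.3, -163.5, 260.0]
tcp_rot: [-0.0, 0.621, 0.783, -0.001]
force: [-0.4, 0.6, -5.4]
gripper_width: 27.4
```

```bash
python3 -c "
from h import *
inc([573.8,-159.3,262],13.4)
import pickle
p,Rm,s=pose();f=grab('wrist','w8.png');pickle.dump((p,Rm,f),open('w8.pkl','wb'))
inc([573.8,-159.3,262],13.4)"
```

```text
clock 7.8333 pos [ 571.3 -163.5  260. ] yaw 13.16 w 27.4 F [-0.4  0.6 -5.4] q [-0.33  0.44  0.74  1.7  -0.32  1.13  0.73]
xyz [ 0.0035  0.0033 -0.002 ] r [-0.0014  0.0001 -0.0043]
clock 7.8833 pos [ 571.6 -162.9  260. ] yaw 13.19 w 27.5 F [-1.7 -0.4 -5.8] q [-0.33  0.44  0.74  1.7  -0.32  1.13  0.73]
xyz [ 0.003   0.0029 -0.002 ] r [-0.0013  0.     -0.0037]
```

View pics/w8.png

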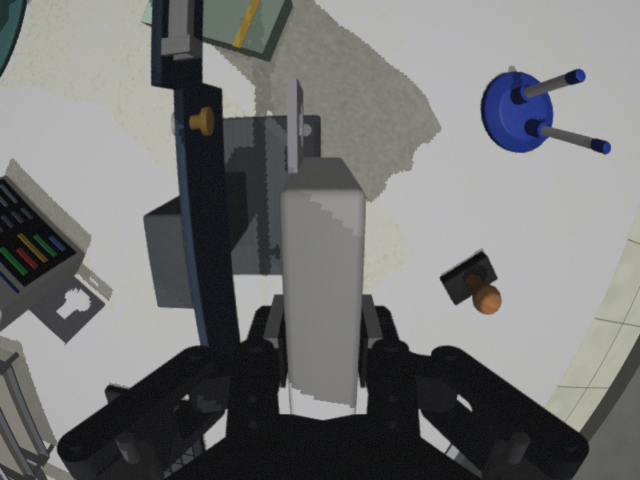

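```bash
python3 -c "
import cv2
a=cv2.imread('pics/w8.png')[60:360,140:340]
cv2.imwrite('pics/cw8.png',cv2.convertScaleAbs(cv2.resize(a[:200],None,fx=4,fy=3,interpolation=cv2.INTER_CUBIC),alpha=2.2))
cv2.imwrite('pics/cw8b.png',cv2.convertScaleAbs(cv2.resize(a,None,fx=2,fy=2,interpolation=cv2.INTER_CUBIC),alpha=2.2))"
```

```text
(no output)
```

View pics/cw8.png

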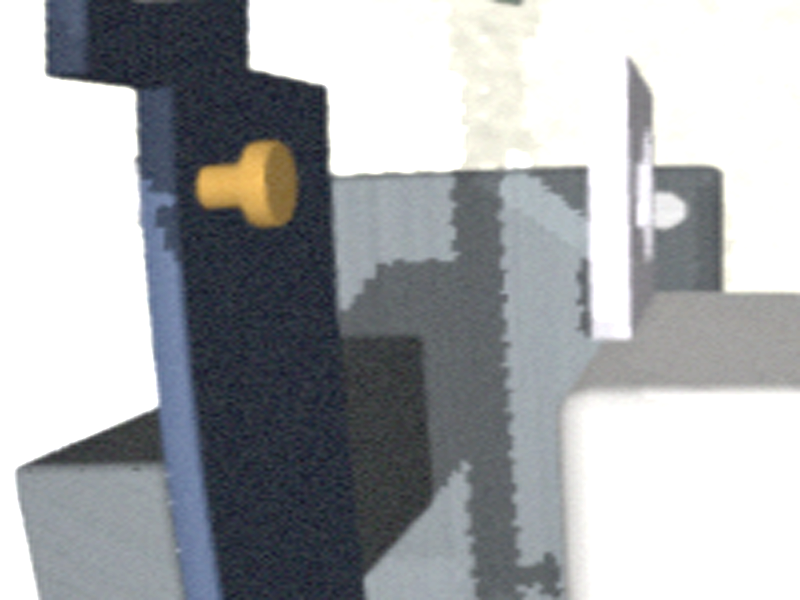

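View pics/cw8b.png

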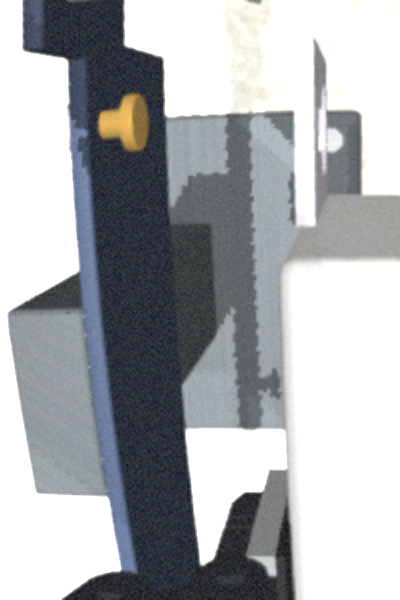

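```bash
python3 -c "
from h import *
import pickle
p,Rm,f=pickle.load(open('w8.pkl','rb'))
H=onz(f,[[210,121.3]],180,p,Rm)[0];print('head front',H,'tool',(H-p)@Rm)
E=onz(f,[[183.75,90],[188,160],[194.5,260],[206.5,345]],192,p,Rm);print(E)
v=np.polyfit(E[:,1],E[:,0],1);print('panel yaw',np.degrees(np.arctan(-v[0])))
zt=p[2]+6.4
e=onz(f,[[287,193],[363,191]],zt,p,Rm);print('housing edge tool',(onz(f,[[282,192],[363,191]],zt,p,Rm)-p)@Rm)
# ear crop (588..630,337) root, end (628,58) back-edge; z = TCP-33.7
q=np.array([[588,337],[630,337],[628,57],[590,160]])/[4,3]+[140,60]
print('ear',(onz(f,q,p[2]-33.6,p,Rm)-p)@Rm)
"
```

```text
head front [492.42221158 -97.35962611 180.        ] tool [ 82.33352487 -61.67715921  80.08577975]
[[ 478.13963901  -82.62295299  192.        ]
 [ 487.61111415 -118.97569246  192.        ]
 [ 499.0335947  -174.41555438  192.        ]
 [ 511.76031444 -230.77549812  192.        ]]
panel yaw 12.619097014029304
housing edge tool [[ 57.8843635  -12.76144942  -6.38634886]
 [ 58.21398417  12.72900834  -6.42277345]]
ear [[ 58.81555992 -14.87726738  33.61663985]
 [ 58.7726583  -10.4587289   33.61033387]
 [ 97.93573321 -10.38214051  33.60713609]
 [ 83.5919198  -14.34440954  33.61392509]]
```

```bash
python3 -c "
from h import *
inc([534.7,-167.9,261],13.2)"
```

```text
clock 7.8833 pos [ 571.6 -162.9  260. ] yaw 13.19 w 27.5 F [-1.7 -0.4 -5.8] q [-0.33  0.44  0.74  1.7  -0.32  1.13  0.73]
xyz [ 0.0036 -0.0371 -0.0009] r [-0.0013  0.     -0.0002]
```

{"name": "send_rows", "arguments": {
  "increments": [
    {"x": 0.001, "y": -0.01, "z": 0, "rx": 0, "ry": 0, "rz": 0},
    {"x": 0.001, "y": -0.022, "z": 0, "rx": 0, "ry": 0, "rz": 0},
    {"x": 0.001, "y": -0.034, "z": 0, "rx": 0, "ry": 0, "rz": 0},
    {"x": 0.001, "y": -0.039, "z": 0, "rx": 0, "ry": 0, "rz": 0},
    {"x": 0.001, "y": -0.039, "z": 0, "rx": 0, "ry": 0, "rz": 0},
    {"x": 0.001, "y": -0.039, "z": 0, "rx": 0, "ry": 0, "rz": 0},
    {"x": 0.001, "y": -0.039, "z": 0, "rx": 0, "ry": 0, "rz": 0},
    {"x": 0.001, "y": -0.039, "z": 0, "rx": 0, "ry": 0, "rz": 0}
  ]
}}

```text
clock: 8.55
position: [534.6, -167.3, 261.0]
tcp_rot: [-0.0, 0.619, 0.785, 0.0]
force: [-0.5, 0.0, -5.7]
gripper_width: 27.4
```

```bash
python3 -c "
from h import *
import pickle
inc([534.7,-167.9,261],13.2)
p,Rm,s=pose();f=grab('wrist','w9.png');pickle.dump((p,Rm,f),open('w9.pkl','wb'))
cv2.imwrite('pics/cw9.png',cv2.convertScaleAbs(cv2.resize(f['frame'][60:210,180:380,::-1],None,fx=4,fy=4,interpolation=cv2.INTER_CUBIC),alpha=2.2))
inc([534.7,-167.9,261],13.2)"
```

```text
clock 8.55 pos [ 534.6 -167.3  261. ] yaw 13.45 w 27.4 F [-0.5  0.  -5.7] q [-0.35  0.37  0.76  1.79 -0.28  1.1   0.74]
xyz [-0.0006  0.     -0.    ] r [ 0.0004 -0.0007  0.0044]
clock 8.6 pos [ 534.5 -167.5  260.9] yaw 13.44 w 26.8 F [-0.5 -0.7 -6.4] q [-0.35  0.37  0.76  1.79 -0.28  1.1   0.74]
xyz [-0.0005  0.0001 -0.0001] r [ 0.0003 -0.0007  0.0042]
```

View pics/cw9.png

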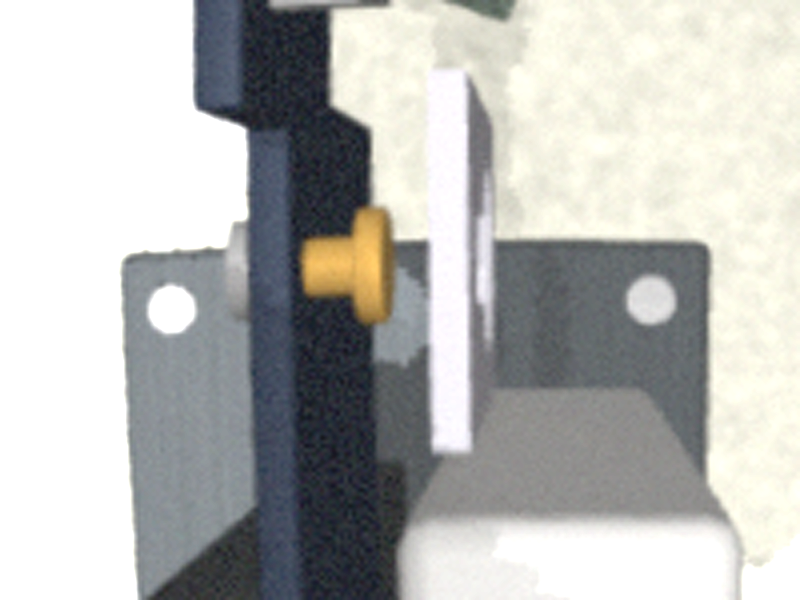

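```bash
python3 -c "
from h import *
import pickle
p,Rm,f=pickle.load(open('w9.pkl','rb'))
S=lambda c:np.array(c)/4+[180,60]
H=onz(f,S([[375,265],[320,266.5]]),180,p,Rm);print('head mid, shank',(H-p)@Rm,H)
print('ear',(onz(f,S([[430,452],[470,451],[429,70],[467,70]]),p[2]-33.6,p,Rm)-p)@Rm)
E=onz(f,S([[290,130],[296,370],[300,590]]),192,p,Rm);v=np.polyfit(E[:,1],E[:,0],1);print('panel yaw',np.degrees(np.arctan(-v[0])))
g=onz(f,S([[290,200],[299,560]]),192,p,Rm);print('panel edge tool',(g-p)@Rm)
"
```

```text
head mid, shank [[ 78.00161788 -26.23345785  81.01135844]
 [ 78.02348454 -33.76260174  81.00858757]] [[490.90808973 -97.5311794  180.        ]
 [483.58049458 -99.26174081 180.        ]]
ear [[ 58.52767118 -14.67336222  33.63402954]
 [ 58.59277063 -10.46288094  33.6356312 ]
 [ 98.67273144 -14.37585204  33.66119791]
 [ 98.58051293 -10.48718644  33.66257447]]
panel yaw 13.107138281200351
panel edge tool [[ 86.8543422  -35.50721342  69.01389067]
 [ 39.66881104 -35.72339774  68.98200702]]
```

{"name": "send_rows", "arguments": {
  "increments": [
    {"x": -0.0005, "y": -0.004, "z": 0, "rx": 0, "ry": 0, "rz": 0.003},
    {"x": -0.0005, "y": -0.008, "z": 0, "rx": 0, "ry": 0, "rz": 0.003},
    {"x": -0.0005, "y": -0.012, "z": 0, "rx": 0, "ry": 0, "rz": 0.003},
    {"x": -0.0005, "y": -0.016, "z": 0, "rx": 0, "ry": 0, "rz": 0.003},
    {"x": -0.0005, "y": -0.0195, "z": 0, "rx": 0, "ry": 0, "rz": 0.003},
    {"x": -0.0005, "y": -0.0195, "z": 0, "rx": 0, "ry": 0, "rz": 0.003},
    {"x": -0.0005, "y": -0.0195, "z": 0, "rx": 0, "ry": 0, "rz": 0.003},
    {"x": -0.0005, "y": -0.0195, "z": 0, "rx": 0, "ry": 0, "rz": 0.003}
  ]
}}

```text
clock: 9.27
position: [515.2, -172.8, 261.1]
tcp_rot: [-0.0, 0.621, 0.784, 0.0]
force: [0.7, -0.1, -5.7]
gripper_width: 27.3
```

```bash
python3 -c "
from h import *
import pickle
p,Rm,s=pose();f=grab('wrist','w10.png');pickle.dump((p,Rm,f),open('w10.pkl','wb'))
cv2.imwrite('pics/cw10.png',cv2.convertScaleAbs(cv2.resize(f['frame'][60:210,180:380,::-1],None,fx=4,fy=4,interpolation=cv2.INTER_CUBIC),alpha=2.2))
inc([515.5,-172.5,236.6],13.2)"
```

```text
clock 9.3167 pos [ 515.3 -172.8  261. ] yaw 13.24 w 27.1 F [-0.1  0.4 -4.9] q [-0.36  0.33  0.77  1.83 -0.26  1.08  0.74]
xyz [0.0002 0.0003 0.0244] r [ 0.0003 -0.0008  0.0007]
```

View pics/cw10.png

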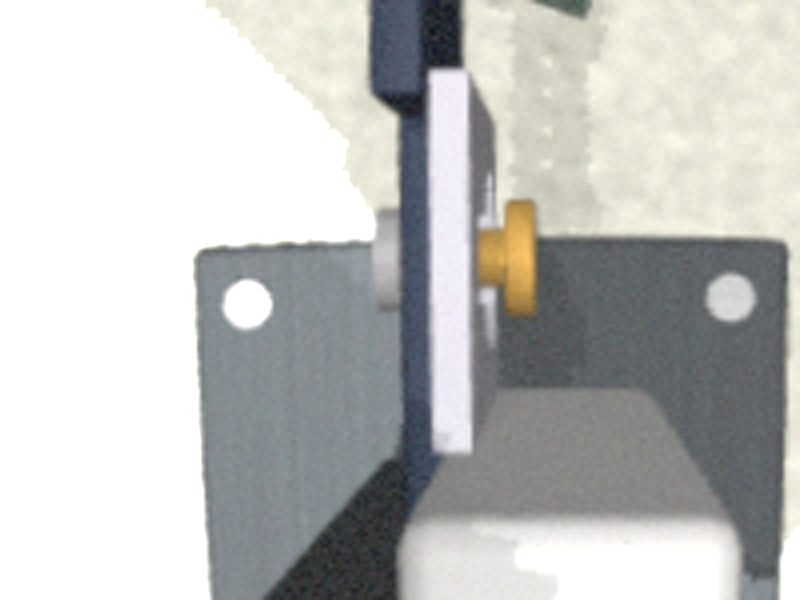

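```bash
python3 -c "
from h import *
import pickle
p,Rm,f=pickle.load(open('w10.pkl','rb'))
S=lambda c:np.array(c)/4+[180,60]
H=onz(f,S([[520,258],[491,258.5]]),180,p,Rm);print('head mid, shank',(H-p)@Rm)
print('ear',(onz(f,S([[430,452],[470,452],[429,70],[467,70]]),p[2]-33.6,p,Rm)-p)@Rm)
g=onz(f,S([[428,200],[431,400]]),192,p,Rm);print((g-p)@Rm)
"
```

```text
head mid, shank [[ 78.62837715  -6.67166746  81.14706725]
 [ 78.59458885 -10.56405655  81.14568765]]
ear [[ 58.52648492 -14.67332896  33.64360303]
 [ 58.48536093 -10.46393648  33.64503038]
 [ 98.67482546 -14.37639384  33.67710278]
 [ 98.58258481 -10.4873201   33.6783764 ]]
[[ 86.27995397 -17.85849236  69.14954297]
 [ 60.52025489 -17.77476741  69.12814431]]
```

{"name": "send_rows", "arguments": {
  "increments": [
    {"x": 0, "y": 0.0003, "z": 0.003, "rx": 0, "ry": 0, "rz": 0},
    {"x": 0, "y": 0.0003, "z": 0.006, "rx": 0, "ry": 0, "rz": 0},
    {"x": 0, "y": 0.0003, "z": 0.009, "rx": 0, "ry": 0, "rz": 0},
    {"x": 0, "y": 0.0003, "z": 0.012, "rx": 0, "ry": 0, "rz": 0},
    {"x": 0, "y": 0.0003, "z": 0.014, "rx": 0, "ry": 0, "rz": 0},
    {"x": 0, "y": 0.0003, "z": 0.014, "rx": 0, "ry": 0, "rz": 0}
  ]
}}

```text
clock: 9.82
position: [515.3, -172.7, 246.5]
tcp_rot: [-0.001, 0.621, 0.784, 0.0]
force: [0.4, -0.1, -5.3]
gripper_width: 27.5
```

Force is still only the display's weight. Continuing down.

{"name": "send_rows", "arguments": {
  "increments": [
    {"x": 0, "y": 0, "z": 0.003, "rx": 0, "ry": 0, "rz": 0},
    {"x": 0, "y": 0, "z": 0.006, "rx": 0, "ry": 0, "rz": 0},
    {"x": 0, "y": 0, "z": 0.009, "rx": 0, "ry": 0, "rz": 0},
    {"x": 0, "y": 0, "z": 0.01, "rx": 0, "ry": 0, "rz": 0},
    {"x": 0, "y": 0, "z": 0.01, "rx": 0, "ry": 0, "rz": 0},
    {"x": 0, "y": 0, "z": 0.01, "rx": 0, "ry": 0, "rz": 0}
  ]
}}

```text
clock: 10.32
position: [515.5, -172.8, 237.0]
tcp_rot: [-0.0, 0.621, 0.784, 0.0]
force: [0.0, -0.0, -4.9]
gripper_width: 26.9
```

```bash
python3 -c "
from h import *
import pickle
p,Rm,s=pose();f=grab('wrist','w11.png');pickle.dump((p,Rm,f),open('w11.pkl','wb'))
cv2.imwrite('pics/cw11.png',cv2.convertScaleAbs(cv2.resize(f['frame'][60:210,180:380,::-1],None,fx=4,fy=4,interpolation=cv2.INTER_CUBIC),alpha=2.2))
inc([515.5,-172.5,236.6],13.2)"
```

```text
clock 10.3667 pos [ 515.5 -172.8  237.1] yaw 13.24 w 27.4 F [-0.   0.1 -4.1] q [-0.35  0.36  0.76  1.85 -0.29  1.04  0.76]
xyz [0.0003 0.     0.0005] r [ 0.0004 -0.0007  0.0006]
```

View pics/cw11.png

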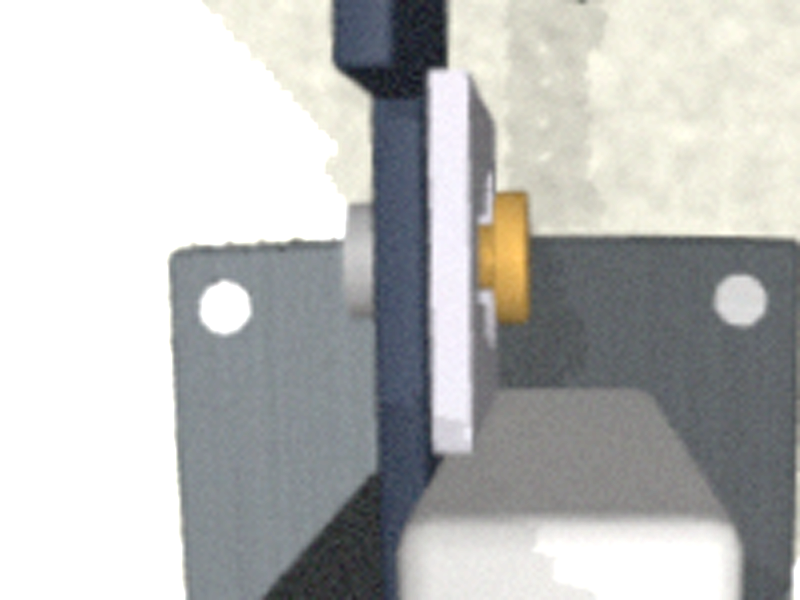

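{"name": "send_rows", "arguments": {
  "increments": [
    {"x": 0, "y": 0, "z": 0.001, "rx": 0, "ry": 0, "rz": 0},
    {"x": 0, "y": 0, "z": 0.0015, "rx": 0, "ry": 0, "rz": 0},
    {"x": 0, "y": 0, "z": 0.0015, "rx": 0, "ry": 0, "rz": 0}
  ]
}}

```text
clock: 10.62
position: [515.7, -172.9, 236.2]
tcp_rot: [0.0, 0.621, 0.784, 0.001]
force: [-2.4, 1.7, 6.7]
gripper_width: 27.3
```

{"name": "send_rows", "arguments": {
  "increments": [
    {"x": 0, "y": 0, "z": 0, "rx": 0, "ry": 0, "rz": 0},
    {"x": 0, "y": 0, "z": 0, "rx": 0, "ry": 0, "rz": 0},
    {"x": 0, "y": 0, "z": 0, "rx": 0, "ry": 0, "rz": 0},
    {"x": 0, "y": 0, "z": 0, "rx": 0, "ry": 0, "rz": 0},
    {"x": 0, "y": 0, "z": -0.01, "rx": 0, "ry": 0, "rz": 0},
    {"x": 0, "y": 0, "z": -0.04, "rx": 0, "ry": 0, "rz": 0},
    {"x": 0, "y": 0, "z": -0.07, "rx": 0, "ry": 0, "rz": 0},
    {"x": 0, "y": 0, "z": -0.09, "rx": 0, "ry": 0, "rz": 0},
    {"x": 0, "y": 0, "z": -0.09, "rx": 0, "ry": 0, "rz": 0}
  ],
  "gripper": -0.3
}}

```text
clock: 11.37
position: [516.6, -173.7, 330.1]
tcp_rot: [0.002, 0.621, 0.784, 0.002]
force: [-0.2, -0.8, 0.5]
gripper_width: 55.1
```

```bash
python3 -c "
from h import *
import pickle
p,Rm,s=pose();f=grab('wrist','w12.png');pickle.dump((p,Rm,f),open('w12.pkl','wb'))
s=grab('scene');cv2.imwrite('pics/cs12.png',cv2.convertScaleAbs(cv2.resize(s['frame'][180:330,150:350,::-1],None,fx=4,fy=4,interpolation=cv2.INTER_CUBIC),alpha=1.8))
inc([467.5,-12.9,330],13.2)"
```

```text
clock 11.4667 pos [ 515.7 -172.9  326.4] yaw 13.24 w 55.4 F [-0.5  1.5 -0. ] q [-0.4   0.27  0.8   1.75 -0.2   1.21  0.69]
xyz [ 0.1668 -0.0102 -0.0035] r [ 0.002  -0.0005  0.0008]
```

View pics/w12.png

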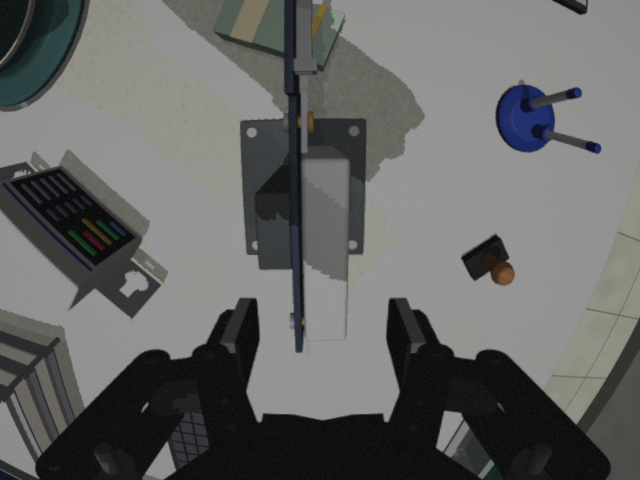

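View pics/cs12.png

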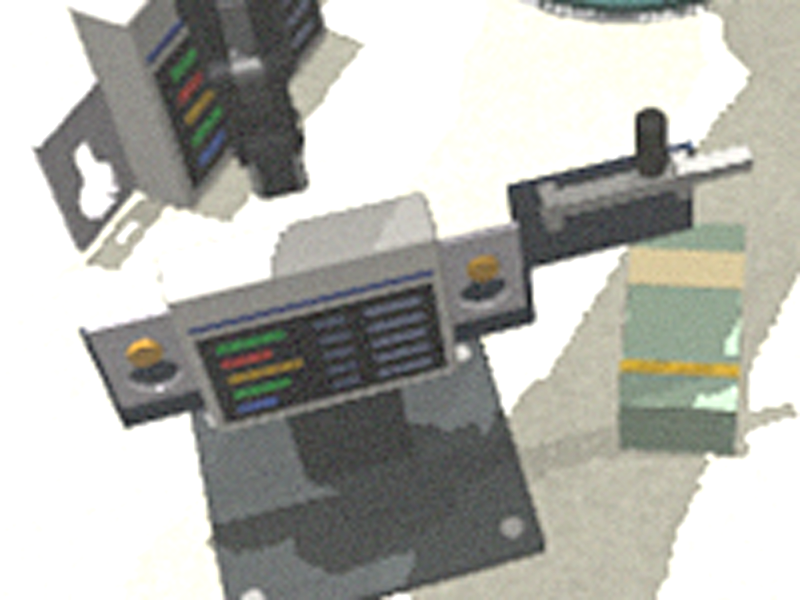

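{"name": "send_rows", "arguments": {
  "increments": [
    {"x": 0.03, "y": -0.01, "z": 0, "rx": 0, "ry": 0, "rz": 0},
    {"x": 0.07, "y": -0.01, "z": 0, "rx": 0, "ry": 0, "rz": 0},
    {"x": 0.11, "y": -0.01, "z": 0, "rx": 0, "ry": 0, "rz": 0},
    {"x": 0.145, "y": -0.01, "z": 0, "rx": 0, "ry": 0, "rz": 0},
    {"x": 0.162, "y": -0.01, "z": 0, "rx": 0, "ry": 0, "rz": 0},
    {"x": 0.167, "y": -0.01, "z": 0, "rx": 0, "ry": 0, "rz": 0},
    {"x": 0.167, "y": -0.01, "z": 0.02, "rx": 0, "ry": 0, "rz": 0},
    {"x": 0.167, "y": -0.01, "z": 0.05, "rx": 0, "ry": 0, "rz": 0},
    {"x": 0.167, "y": -0.01, "z": 0.07, "rx": 0, "ry": 0, "rz": 0},
    {"x": 0.167, "y": -0.01, "z": 0.075, "rx": 0, "ry": 0, "rz": 0},
    {"x": 0.167, "y": -0.01, "z": 0.075, "rx": 0, "ry": 0, "rz": 0}
  ]
}}

```text
clock: 12.38
position: [466.9, -13.3, 249.6]
tcp_rot: [-0.001, 0.621, 0.784, -0.001]
force: [-0.3, -0.7, 0.8]
gripper_width: 55.4
```

{"name": "send_rows", "arguments": {
  "increments": [
    {"x": 0, "y": 0, "z": 0, "rx": 0, "ry": 0, "rz": 0},
    {"x": 0, "y": 0, "z": 0, "rx": 0, "ry": 0, "rz": 0},
    {"x": 0, "y": 0, "z": 0, "rx": 0, "ry": 0, "rz": 0},
    {"x": 0, "y": 0, "z": 0, "rx": 0, "ry": 0, "rz": 0},
    {"x": 0, "y": 0, "z": 0, "rx": 0, "ry": 0, "rz": 0},
    {"x": 0, "y": 0, "z": 0, "rx": 0, "ry": 0, "rz": 0}
  ],
  "gripper": 1,
  "squeeze": 25
}}

```text
clock: 12.88
position: [467.5, -12.7, 251.6]
tcp_rot: [-0.0, 0.621, 0.784, 0.001]
force: [-6.8, -1.1, 12.0]
gripper_width: 15.2
```

```bash
python3 -c "
from h import *
grab('wrist','w13.png')
inc([467.5,-12.9,251],13.2)"
```

```text
clock 12.9333 pos [467.5 -12.7 251.6] yaw 13.23 w 15.0 F [-8.2 -0.7 10.9] q [-0.68  0.16  0.71  2.01 -0.12  1.01  0.32]
xyz [-0.0002 -0.      0.0006] r [ 0.0007 -0.0013  0.0005]
```

View pics/w13.png

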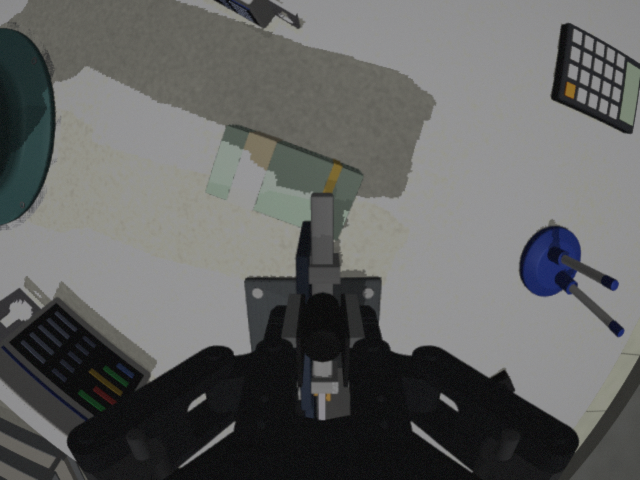

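Knob gripped. I'll push the bolt home along tool -x.

{"name": "send_rows", "arguments": {
  "increments": [
    {"x": -0.006, "y": 0, "z": 0, "rx": 0, "ry": 0, "rz": 0},
    {"x": -0.013, "y": 0, "z": 0, "rx": 0, "ry": 0, "rz": 0},
    {"x": -0.02, "y": 0, "z": 0, "rx": 0, "ry": 0, "rz": 0},
    {"x": -0.026, "y": 0, "z": 0, "rx": 0, "ry": 0, "rz": 0},
    {"x": -0.031, "y": 0, "z": 0, "rx": 0, "ry": 0, "rz": 0},
    {"x": -0.033, "y": 0, "z": 0, "rx": 0, "ry": 0, "rz": 0},
    {"x": -0.033, "y": 0, "z": 0, "rx": 0, "ry": 0, "rz": 0}
  ]
}}

```text
clock: 13.52
position: [475.3, -45.4, 251.6]
tcp_rot: [0.0, 0.621, 0.784, 0.001]
force: [-5.6, -2.6, 9.8]
gripper_width: 15.1
```

{"name": "send_rows", "arguments": {
  "increments": [
    {"x": -0.001, "y": 0, "z": 0, "rx": 0, "ry": 0, "rz": 0},
    {"x": -0.003, "y": 0, "z": 0, "rx": 0, "ry": 0, "rz": 0},
    {"x": -0.004, "y": 0, "z": 0, "rx": 0, "ry": 0, "rz": 0},
    {"x": -0.004, "y": 0, "z": 0, "rx": 0, "ry": 0, "rz": 0}
  ]
}}

```text
clock: 13.85
position: [475.5, -46.2, 251.5]
tcp_rot: [-0.002, 0.62, 0.785, 0.002]
force: [-14.8, 18.9, 20.4]
gripper_width: 14.7
```

{"name": "send_rows", "arguments": {
  "increments": [
    {"x": 0.003, "y": 0, "z": 0, "rx": 0, "ry": 0, "rz": 0},
    {"x": 0.003, "y": 0, "z": 0, "rx": 0, "ry": 0, "rz": 0},
    {"x": 0.003, "y": 0, "z": 0, "rx": 0, "ry": 0, "rz": 0},
    {"x": 0.003, "y": 0, "z": 0, "rx": 0, "ry": 0, "rz": 0},
    {"x": 0.003, "y": 0, "z": -0.015, "rx": 0, "ry": 0, "rz": 0},
    {"x": 0.003, "y": 0, "z": -0.05, "rx": 0, "ry": 0, "rz": 0},
    {"x": 0.003, "y": 0, "z": -0.09, "rx": 0, "ry": 0, "rz": 0},
    {"x": 0.003, "y": 0, "z": -0.1, "rx": 0, "ry": 0, "rz": 0},
    {"x": 0.003, "y": 0, "z": -0.1, "rx": 0, "ry": 0, "rz": 0},
    {"x": 0.003, "y": 0, "z": -0.1, "rx": 0, "ry": 0, "rz": 0}
  ],
  "gripper": -0.3
}}

```text
clock: 14.68
position: [475.4, -45.8, 350.8]
tcp_rot: [0.0, 0.621, 0.784, 0.001]
force: [-0.4, -0.6, -0.7]
gripper_width: 55.6
```

```bash
python3 -c "
from h import *
import pickle
p,Rm,st=pose();f=grab('wrist','w14.png')
k=onz(f,[[321,272]],254.5,p,Rm);print(k)
s=grab('scene');cv2.imwrite('pics/cs14.png',cv2.convertScaleAbs(cv2.resize(s['frame'][180:330,150:350,::-1],None,fx=4,fy=4,interpolation=cv2.INTER_CUBIC),alpha=1.8))
inc([467.5,-12.9,251],13.2)"
```

```text
[[477.58185279 -58.31085245 254.5       ]]
clock 14.7833 pos [474.9 -45.7 349.8] yaw 13.23 w 55.6 F [ 0.4  1.2 -0.5] q [-0.67  0.07  0.74  1.86 -0.05  1.24  0.32]
xyz [0.0335 0.0003 0.0988] r [-0.0009 -0.0008  0.0006]
```

View pics/w14.png

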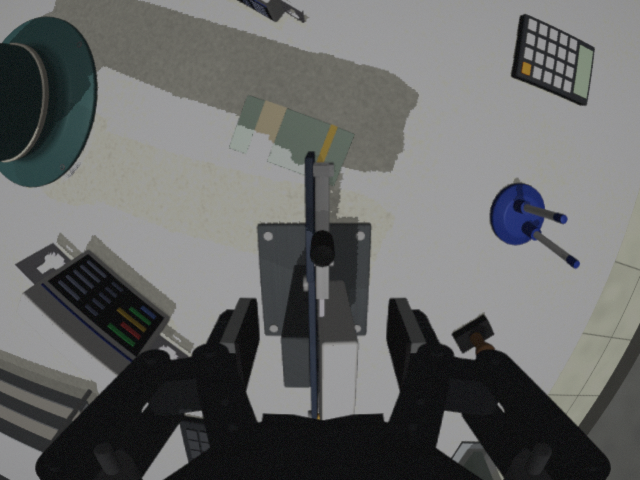

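View pics/cs14.png

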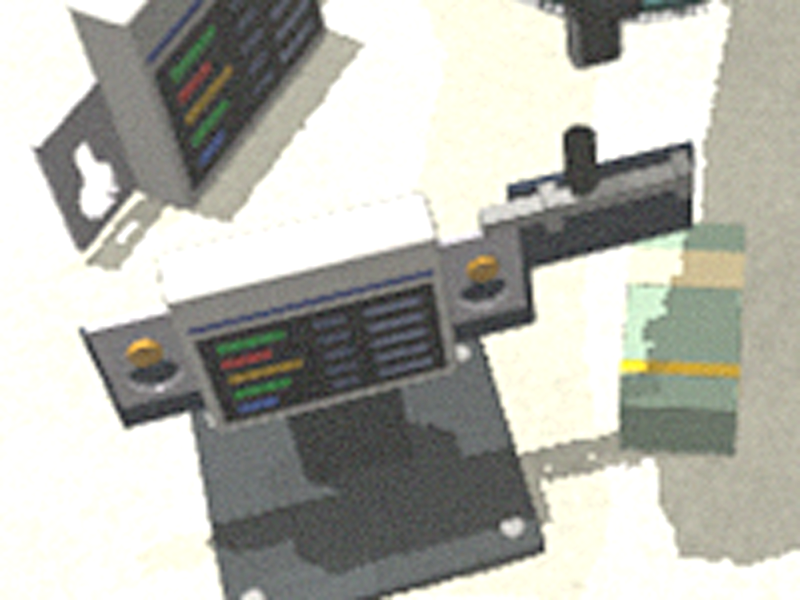

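```bash
python3 -c "
from h import *
p,Rm,st=pose();f=robot.grab_frame('wrist')
print(onz(f,[[322,254]],254.5,p,Rm), st['force'].round(1))
print(robot.finish_job())"
```

```text
[[474.64352803 -45.90740743 254.5       ]] [ 0.4  1.2 -0.5]
the job is handed in; nothing more can be done
None
```

The display is hung on the stand with the bolt shot home over its ear. I handed the job in at about 15 s of the 62 s allowed; no verdict is reported.

**What I did**
- I drew the bolt to its stop.
- I picked the middle-sized display, whose ears measured about 196 mm across, and lifted it by the top.
- I lined its left hole up on the left stud to within about 0.5 mm, using the wrist camera.
- I slipped it over both heads with no contact force, lowered it until the studs took its weight, and released it.
- I pushed the bolt home until it hit its stop and backed the gripper clear.

**Last checks**
- **Display:** the scene view shows it hanging square with both studs at the tops of the slots. Contact came at TCP height 236.2–237 mm against a predicted 236.6 mm.
- **Bolt:** the scene view shows its tip over the left ear. It moved about 34 mm between the two stops. The final knob measurement was (474.6, -45.9), which agrees with the gripper's position at the stop.
- **Arm and other things:** nothing was touching the robot (force about 1 N, which is noise). The pen stand, notes, stamp and calculator look where they were.

**Disagreements**
- The stand's position along y differed by 3–4 mm between the base-plate, stud and knob readings. I used the direct view of the left stud instead.
- One knob reading after the release was off by 12 mm because I picked the wrong pixel. Repeating it gave the value above.
- I never saw the right stud closely from the wrist camera. It was checked only in the scene view.

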